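# Tighten the clamp nut of the specimen-cell mount

## Task

Take the red-handled ring wrench from its blue rest and use it to tighten the brass clamp nut on the specimen-cell mount clockwise (seen from above) until it comes up against its stop; the green cheeks leave only a short swing, so lift and reseat the wrench for each stroke. With the ring fully down, finish with a steady turn of about 1.2 N m on the nut (some 12 N at the middle of the red grip; 2 N m overtightens it), then lay the wrench back flat across both bars of its rest. Do not lean the wrench hard on the cheeks or touch the mount with the gripper, and leave the bottle, dish and slide tray alone.

Things in the scene. Friction and masses are not known exactly. Their poses are not given: they have to be found in the camera images.
- wrench_grip (a point): Centre, half-way up, of the wrench's red rubber grip: 85 mm long, 18 wide, 28 tall; grasp firmly here from above. x points along the wrench to the ring, whose centre lies 95 mm along x; z up. Undersides of grip and ring are level, 14 mm below this point. A steel shank 14 mm wide, 12 tall joins them. Loose, about 0.3 kg.
- wrench_ring (a point): Centre of the underside of the wrench's steel ring: hexagon opening 33 mm across flats, 12 mm tall, about 50 mm wide outside. Same axes as wrench_grip; inside flats face 0, 60, 120... degrees from x.
- nut_seat (a point): Foot of the brass hex nut on its axis, at the steel flange (54 mm wide) where the ring's underside rests when fully down. z up, x normal to a flat, turns with the nut. Nut 32 mm across flats, 12 tall, then a six-sided steel taper 13 tall (narrowing to 15 mm) that leads the ring on. The wrench fits at nut yaw plus any multiple of 60 degrees, 4 degrees play each way; lift 28 mm to clear all.
- nut (a joint): Turn of the nut on its stud, rad, growing clockwise seen from above (tightening); starts between 0 and 0.5, and comes against its stop at 2.8. Running friction about 0.3 N m (about 3 N at the grip centre); it stays where it is left.
- stud (a joint): Slight clockwise twist of the stud under the nut in its stiff bush, rad: 40 N m/rad, so it shows the torque on the nut: 0.019 is 0.76 N m (too little), 0.03 is 1.2 N m (as wanted), 0.05 is 2 N m (overtightened). The torque is the pull across the grip times its 95 mm lever plus any twist of the hand. Springs back to 0 when let go.
- mount: White base plate of the mount, 200 x 170 x 12 mm, fixed; origin on the nut's axis at bench height, z up, -x is the open side where the wrench handle swings. Carries a pedestal with the nut (flange top 52 mm above the bench) and, on the +x side, a dark strap and a round brass cell, below 50 mm.
- cheeks: Two green upright plates on the mount, same frame as it: radial, 36 to 58 mm from the nut's axis, 8 mm thick, tops 83 mm above the bench, 60 degrees either side of the mount's -x. They stop the shank when the handle is 42 degrees either side of -x. With the nut at its stop the handle is 10 degrees past -x in the tightening direction (wrench yaw = mount yaw - 10 degrees).
- rest: Blue tool rest, fixed: plate 220 x 130 x 4 mm, origin under its centre, long side along x. Two black bars run across it along y, tops 16 mm above the bench: 30 mm wide at x = +80 mm (under the ring) and 20 mm wide at x = -60 mm (under the grip's rear). The wrench lies across both, ring at x about +80 mm, grip centre at -15 mm where fingers have room.
- wash_bottle: White round bottle with green cap, loose, 64 mm wide, 150 mm tall, origin under its centre. Leave alone.
- dish: White shallow dish, loose, 90 mm wide, 22 mm tall, origin under its centre. Leave alone.
- slide_tray: Grey divided slide tray, loose, 150 x 100 x 30 mm, origin under its centre. Leave alone.
There are look-alikes about, which are no part of the job. There is more than one size of the part that bears wrench_grip; the job needs the largest.

How it is judged:
On the way, in this order (a step that is already met when the one before it is completed fails the run):
1. the wrench ring is fully down on the nut (horizontal distance between wrench_ring and nut_seat below 0.004 m and z of wrench_ring in the frame of nut_seat below 0.004 m and value of joint nut below 0.9 rad), for 0.1 s.
2. with the wrench fully down on the nut, the nut is against its stop under at least 0.76 N m (horizontal distance between wrench_ring and nut_seat below 0.005 m and z of wrench_ring in the frame of nut_seat below 0.006 m and value of joint nut above 2.74 rad and value of joint stud above 0.019 rad), for 0.2 s.
At the end, for the whole second after the job is handed in: The nut is within 0.08 rad of its stop (reads above 2.72), and the wrench lies flat (tilt under 0.06 rad), at rest and released across both bars of the blue rest, ring centre and grip centre within 65 mm of the rest's long centre line, underside 12 to 21 mm above the bench (value of joint nut above 2.72 rad and z of wrench_ring in the frame of rest between 0.012 and 0.021 m and y of wrench_ring in the frame of rest between -0.065 and 0.065 m and y of wrench_grip in the frame of rest between -0.065 and 0.065 m and z of wrench_grip in the frame of rest between 0.026 and 0.035 m and angle between wrench_ring's own z axis and vertical below 0.06 rad and linear speed of wrench below 0.01 m/s); the robot touches nothing.
It fails at once if the nut is overtightened: more than 2 N m (value of joint stud above 0.05 rad).
It fails at once if the wrench is forced against a cheek with more than 15 N (contact force between wrench and cheeks above 15 N).
It fails at once if the gripper pushes on the mount or nut with more than 3 N (contact force between any of the fingers, the arm and mount above 3 N).
It fails at once if a bystander is moved more than 25 mm or tipped (distance of any of wash_bottle, dish, slide_tray from where it was at the start of the episode above 0.025 m or angle between wash_bottle's own z axis and vertical above 0.5 rad).
It also fails if it takes over 72 s, if anything falls off the work surface, if the arm or the gripper's body presses on something with over 40 N, if the wrist force passes 120 N, or if a joint passes its speed limit or range.

## Robot

A 7-joint arm with a two-finger parallel gripper is mounted at the origin on the work surface. World frame = base frame: x ahead of the robot, y to its left, z up, the work surface at z = 0. Lengths are in m, angles in rad, forces in N, time in s.
With the tool pointing down it reaches from about 0.4 to 0.85 m from the base axis. Payload 10.4 kg.
Tool frame: the origin (TCP) lies at the very end of the fingers, on their centre line; the grasp point (between the pads) lies 19 mm behind it; z points along the fingers, y is the direction in which the jaws open and shut (so a half turn about z gives the same grasp; the last joint's range is limited). The gripper opens to 85 mm and grips with 20 to 120 N. Pads are 22 mm wide; open, the fingers measure 114 mm over their backs; the gripper's body (76 mm by 85 mm) begins 54 mm behind the grasp point. The pads swing forward as they close: fully open they stand 13 mm farther back than shut.
Start: joints at [-1.266, 0.332, -0.065, 1.46, 0.022, 1.35, -0.088], TCP at [0.201, 0.592, 0.231] pointing down, gripper open.
Joint ranges: [-2.6, 2.6], [-0.5, 2.12], [-1.47, 1.34], [0.16, 2.42], [-1.27, 4.41], [0.06, 2.06], [-2.6, 2.6]. Speed limits (rad/s): [2.22, 2.22, 2.79, 2.79, 3.14, 3.14, 3.14].

## Interface

Orientations are given as a unit quaternion [x, y, z, w].
In Python, from workcell import get_obs, camera, camera_info, hand_in gives the robot as it stands.
- The arm moves only by the tool move_arm, never from a script. Its argument "moves" is a list of rows, each a list of 3 entries, a list of its own where there are three numbers: the shift along the tool's x, y, z in units of 25 mm (1.0 is 25 mm), then the turn, a rotation vector about the tool's x, y, z in degrees, then the opening, from 0 (shut) to 1 (fully open). A call has 1 to 5 rows; each row shifts and turns the commanded pose from where the row before left it, along the tool's axes as they then stand; what a row does not reach is not made up. A row lasts 1/8 s, in which the tool goes at most 62.5 mm and 10.7 degrees, less where a joint would pass 70% of its speed; a pose out of reach is approached as far as the arm can. A call is refused whole if a number of a shift passes 1 or a number of a turn 10.7, either way. A call with a gripper value outside its range is refused whole. The fingers move at their own pace and stop on an object; "squeeze" is the grip in N (left out, the last holds). Time passes only in rows, so rows that do not move let the fingers close. It gives the time, the measured TCP pose, the force and the opening at its end, in the units of the state.
- get_obs(): the state, without advancing time (a new reading comes with each control period).
- camera(name): name is "scene" or "top"; returns the picture (384x512x3 uint8, red, green, blue); there is no depth.
- camera_info(name): a dict with "fx", "fy", "cx", "cy" (pixels), "D" ([k1, k2, p1, p2, k3] as OpenCV has them; the pictures are not rectified), "origin" and "rotation" of the camera in the world. Camera axes: x right, y down, z forward; pixel columns grow to the right and rows downward; lengths in m; the calibration is good to about 2 mm. A picture is of the moment at which its call begins. camera_info takes no time and is no camera call.
- hand_in(): hands the job in, once; it reports no verdict.
The state is a dict: "clock": time; "joint_pos": joint angles; "joint_velocities": joint speeds; "tau": joint torques, N m; "position": TCP position; "ee_rot": TCP orientation; "ft_force": force on the tool from outside, world axes, zero at the start; "torque": the same for the moment, N m; "grip_width": opening from 0.0 (shut) to 1.0 (fully open).
Only numpy, scipy, OpenCV 4.12 (cv2) and the standard library are available. Lean on these libraries where they do the work, as an engineer would, in place of code of your own. Each camera call takes 0.05 s, during which the arm holds its last target. There are 200 camera calls.

## Working session

There is one attempt and no reset: what is moved stays moved. The work goes in short steps, Python scripts to look and compute and a tool call to move; the robot and the scene stay as the last step left them, time stands still between calls to the robot, and variables do not carry over. Pictures are saved under pics/ and viewed, about 8 in all and at most 12, crops included, and the job is handed in when it is done.

Besides the shell and the picture viewer there is one more tool, called after "Call:" in YAML: its name, and indented under it one key for each argument. move_arm: Moves the arm, as the interface text tells. Its arguments: {"type":"object","properties":{"moves":{"type":"array","items":{"type":"array"}},"squeeze":{"type":"number"}},"required":["moves"]}

```bash
mkdir -p pics; python3 - <<'E'
from workcell import *
import cv2,numpy as np
for n in("scene","top"):
    i=camera_info(n);print(n,{k:np.round(v,4).tolist() for k,v in i.items()})
    cv2.imwrite(f"pics/{n}0.png",cv2.cvtColor(camera(n),cv2.COLOR_RGB2BGR))
print(get_obs())
E
```

```text
scene {'fx': 490.6083, 'fy': 490.6083, 'cx': 253.3436, 'cy': 194.108, 'D': [-0.006, 0.0, 0.0, 0.0, 0.0], 'origin': [1.2386, 0.5054, 1.2367], 'rotation': [0.4337, 0.8533, -0.26, -0.1273]}
top {'fx': 362.0057, 'fy': 362.0057, 'cx': 257.6277, 'cy': 188.3045, 'D': [0.0373, 0.0, 0.0, 0.0, 0.0], 'origin': [0.5246, 0.0387, 0.924], 'rotation': [0.7089, -0.7047, 0.0093, -0.0286]}
{'clock': 0.1, 'joint_pos': array([-1.26558375,  0.3327869 , -0.06467946,  1.46089682,  0.02153986,
        1.34986634, -0.08847175]), 'joint_velocities': array([-0.00065265, -0.00107229, -0.00072546, -0.00180594, -0.00066131,
       -0.0001031 ,  0.00044184]), 'tau': array([ 9.76592892e-04, -6.26741624e+01,  4.89165005e-02, -3.92431855e+01,
        1.63273030e-02,  6.85271967e-03,  3.35426159e-05]), 'position': array([0.20111813, 0.59139437, 0.23059015]), 'ee_rot': array([ 1.63165616e-01,  9.86598490e-01, -6.24856964e-04, -1.00348989e-04]), 'ft_force': array([0.18651331, 0.17974135, 0.45680513]), 'torque': array([ 0.02861899, -0.05898114,  0.06862964]), 'grip_width': 0.9984436689382389}
```

View pics/top0.png

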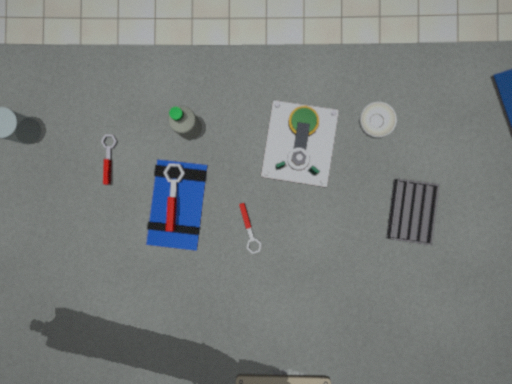

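View pics/scene0.png

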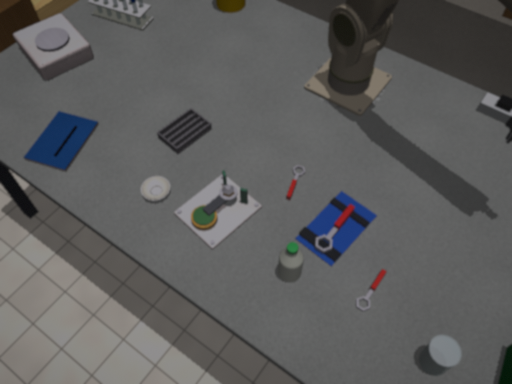

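```bash
cat > h.py <<'E'
from workcell import *
import cv2,numpy as np
from scipy.spatial.transform import Rotation as R
def ray(n,px):
    i=camera_info(n);K=np.array([[i['fx'],0,i['cx']],[0,i['fy'],i['cy']],[0,0,1]])
    u=cv2.undistortPoints(np.array(px,float).reshape(-1,1,2),K,np.array(i['D']))[:,0]
    r=np.array(i['rotation']);M=R.from_quat(r).as_matrix() if r.size==4 else r
    return np.array(i['origin']),np.c_[u,np.ones(len(u))]@M.T
def plane(n,px,z):
    o,d=ray(n,px);return (o+d*((z-o[2])/d[:,2])[:,None])[:,:2]
def mean(n,k):
    return np.mean([camera(n).astype(float) for _ in range(k)],0).astype(np.uint8)
def blobs(m,a=20):
    c,_=cv2.findContours(m.astype(np.uint8),0,1);return [x for x in sorted(c,key=cv2.contourArea,reverse=True) if cv2.contourArea(x)>=a]
def state():
    o=get_obs();Rm=R.from_quat(o['ee_rot']).as_matrix();y=Rm[:,1]
    return o,Rm
E
python3 - <<'E'
from h import *
im=mean("top",2);hsv=cv2.cvtColor(im,cv2.COLOR_RGB2HSV);H,S,V=[hsv[...,k].astype(int) for k in range(3)]
red=((H<8)|(H>172))&(S>150)&(V>80)
for c in blobs(red):
    r=cv2.minAreaRect(c);b=cv2.boxPoints(r);w=plane("top",b,.044);print("red",np.round(r[0],1),np.round(w.mean(0),4),"sides",np.round([np.linalg.norm(w[1]-w[0]),np.linalg.norm(w[2]-w[1])],4))
blue=(H>100)&(H<130)&(S>150)&(V>60)
blk=np.zeros_like(blue);
for c in blobs(blue,300)[:2]:
    r=cv2.minAreaRect(c);b=cv2.boxPoints(r);w=plane("top",b,.004);print("blue",np.round(r[0],1),np.round(w,4).tolist())
wh=(S<40)&(V>150);wh[:60]=0
for c in blobs(wh,200):
    r=cv2.minAreaRect(c);b=cv2.boxPoints(r);w=plane("top",b,.012);print("white",np.round(r[0],1),np.round(w,4).tolist())
gr=(H>45)&(H<95)&(S>80)
for c in blobs(gr,10):
    r=cv2.minAreaRect(c);print("green",np.round(r[0],1),np.round(r[1],1),plane("top",[r[0]],.083).round(4))
a=cv2.resize(im[150:255,125:265],None,fx=4,fy=4,interpolation=cv2.INTER_CUBIC)
b=cv2.resize(im[95:195,255:345],None,fx=5,fy=5,interpolation=cv2.INTER_CUBIC)
cv2.imwrite("pics/c1.png",cv2.cvtColor(a,cv2.COLOR_RGB2BGR));cv2.imwrite("pics/c2.png",cv2.cvtColor(b,cv2.COLOR_RGB2BGR))
E
```

```text
red [169.9 213.7] [0.5088 0.2761] sides [0.0806 0.0203]
red [106.1 171.5] [0.6112 0.4351] sides [0.057 0.013]
red [244.8 215.1] [0.5065 0.0936] sides [0.0117 0.0582]
blue [188.3 202.7] [[0.481, 0.2803], [0.5997, 0.2684], [0.592, 0.2006], [0.4735, 0.2129]]
blue [172.2 239. ] [[0.4312, 0.3447], [0.4703, 0.3412], [0.4569, 0.2149], [0.4179, 0.2188]]
white [299.4 142.9] [[0.604, 0.0568], [0.8014, 0.027], [0.7742, -0.1393], [0.5785, -0.1084]]
white [378.5 119. ] [[0.793, -0.1958], [0.7924, -0.2825], [0.7064, -0.2817], [0.7066, -0.1954]]
white [  7.5 122. ] [[0.7753, 0.723], [0.7757, 0.6852], [0.7037, 0.6827], [0.7034, 0.7204]]
white [170.9 178.8] [[0.5676, 0.3199], [0.6425, 0.2908], [0.6254, 0.2481], [0.5506, 0.2773]]
green [303.8 118.5] [23.7 21.1] [[ 0.7337 -0.0451]]
green [175.8 113.3] [14.1 12. ] [[0.7461 0.2562]]
green [313.8 170.2] [7.1 4.9] [[ 0.6123 -0.0683]]
green [280.  164.6] [3.3 7.4] [[0.6253 0.0099]]
```

View pics/c1.png

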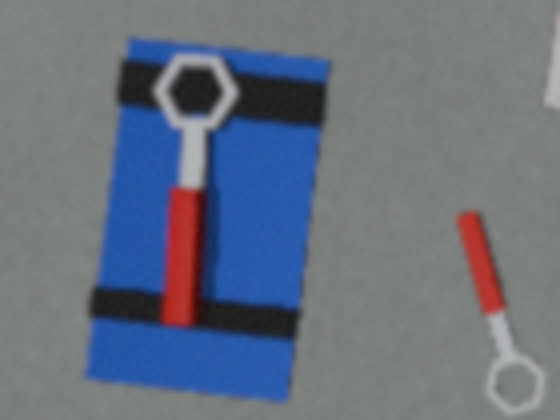

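View pics/c2.png

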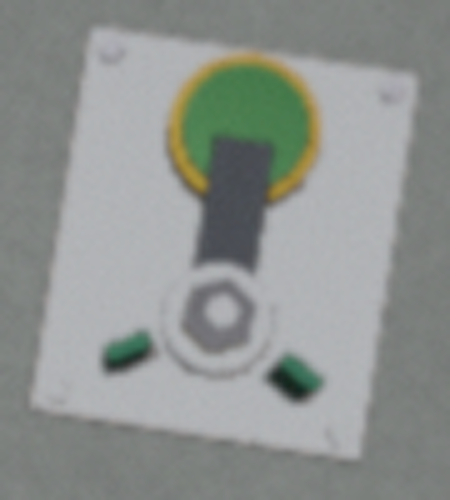

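```bash
python3 - <<'E'
from h import *
im=mean("top",10);np.save("top0.npy",im)
k=8
def up(x0,x1,y0,y1):return cv2.resize(im[y0:y1,x0:x1],None,fx=k,fy=k,interpolation=cv2.INTER_CUBIC)
def pix(c,x0,y0):return (c.reshape(-1,2)+.5)/k-.5+[x0,y0]
def hexfit(w):
    M=cv2.moments(w.astype(np.float32).reshape(-1,1,2)*1000);c=np.array([M['m10'],M['m01']])/M['m00']/1000
    # even angle resampling
    d=w-c;a=np.arctan2(d[:,1],d[:,0]);r=np.hypot(*d.T);o=np.argsort(a);t=np.linspace(-np.pi,np.pi,720,endpoint=False)
    rr=np.interp(t,a[o],r[o],period=2*np.pi);f=(rr*np.exp(-6j*t)).mean()
    corner=-np.angle(f)/6 # r~cos(6(t-corner)), f phase=-6corner
    return c,np.degrees(corner)%60,abs(f)/rr.mean(),np.sqrt(M['m00']*1e-6/.866)
# ring hole
a=up(155,192,155,190);g=a.min(2)
c,_=cv2.findContours((g<110).astype(np.uint8),1,1)
for x in sorted(c,key=cv2.contourArea,reverse=True):
    p=pix(x,155,155)
    if 500<cv2.contourArea(x)<40000:
        for z in(.028,.022,.016):
            r=hexfit(plane("top",p,z));print("ring?",p.mean(0).round(1),z,[np.round(v,4) for v in r])
a=up(283,315,143,175);g=cv2.cvtColor(a,cv2.COLOR_RGB2GRAY)
print("nut gray line",g[125,::8])
for th in(130,140,150,160):
  for x in blobs(g<th,300):
    p=pix(x,283,143)
    if np.hypot(*(p.mean(0)-[298.6,158.2]))<3:
        print("nut",th,[np.round(v,4) for v in hexfit(plane("top",p,.064))])
s=cv2.resize(g,(512,512));cv2.imwrite("pics/nut.png",s)
E
```

```text
ring? [173.4 172.4] 0.028 [array([0.6113, 0.2738]), np.float64(27.9627), np.float64(0.0219), np.float64(0.0313)]
ring? [173.4 172.4] 0.022 [array([0.6119, 0.2753]), np.float64(27.9627), np.float64(0.0219), np.float64(0.0315)]
ring? [173.4 172.4] 0.016 [array([0.6125, 0.2769]), np.float64(27.9627), np.float64(0.0219), np.float64(0.0317)]
nut gray line [179 178 179 178 172 172 177 177 159 132 117 113 114 129 153 170 175 175
 172 153 126 115 128 155 174 178 170 170 175 178 179 178]
nut 130 [array([ 0.6437, -0.0339]), np.float64(46.1397), np.float64(0.0242), np.float64(0.0306)]
nut 140 [array([ 0.6437, -0.0339]), np.float64(45.7287), np.float64(0.024), np.float64(0.0321)]
nut 150 [array([ 0.6437, -0.0339]), np.float64(45.7441), np.float64(0.0236), np.float64(0.0335)]
nut 160 [array([ 0.6438, -0.034 ]), np.float64(45.4689), np.float64(0.0233), np.float64(0.035)]
```

View pics/nut.png

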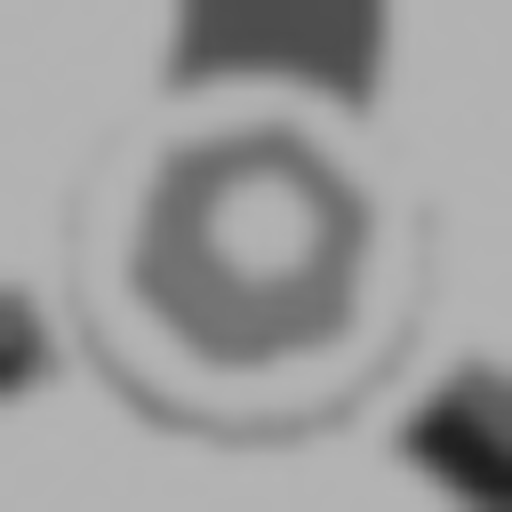

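```bash
python3 - <<'E'
from h import *
def redrects(n,im):
    hsv=cv2.cvtColor(cv2.resize(im,None,fx=4,fy=4,interpolation=cv2.INTER_CUBIC),cv2.COLOR_RGB2HSV);H,S,V=[hsv[...,k].astype(int) for k in range(3)]
    m=((H<10)|(H>170))&(S>130)&(V>60)
    out=[]
    for c in blobs(m,300)[:3]:
        b=cv2.boxPoints(cv2.minAreaRect(c));b=(b+.5)/4-.5
        e=[b[1]-b[0],b[2]-b[1]]
        if np.linalg.norm(e[0])>np.linalg.norm(e[1]): ends=[(b[0]+b[3])/2,(b[1]+b[2])/2]
        else: ends=[(b[0]+b[1])/2,(b[2]+b[3])/2]
        out.append((cv2.contourArea(c),np.array(ends)))
    return out
t=redrects("top",np.load("top0.npy"))[0];s=redrects("scene",mean("scene",4))
for q in(t,):print("top",q[1].round(1).tolist(),plane("top",q[1],.044).round(4).tolist(),plane("top",q[1],.03).round(4).tolist())
for q in s:print("scene",q[0],q[1].round(1).tolist(),plane("scene",q[1],.037).round(4).tolist())
def tri(a,b):
    o1,d1=ray("top",[a]);o2,d2=ray("scene",[b]);A=np.c_[d1[0],-d2[0]];x=np.linalg.lstsq(A,o2-o1,rcond=None)[0]
    p,q=o1+d1[0]*x[0],o2+d2[0]*x[1];return ((p+q)/2).round(4),np.linalg.norm(p-q).round(4)
for q in s:
  if 325<q[1][:,0].mean()<360:
    te=t[1][np.argsort(t[1][:,1])];se=q[1][np.argsort(-q[1][:,1])] # top row small = ring end ; scene row large = ring end
    for a,b in zip(te,se):print("tri",tri(a,b))
print("ring tri",tri([173.4,172.4],[324,242]))
E
```

```text
top [[168.6999969482422, 230.6999969482422], [172.5, 197.0]] [[0.4675, 0.2782], [0.5494, 0.2708]] [[0.4666, 0.282], [0.5498, 0.2745]]
scene 2563.5 [[336.1000061035156, 226.3000030517578], [351.70001220703125, 205.39999389648438]] [[0.5514, 0.2776], [0.4651, 0.2783]]
scene 1580.5 [[371.8999938964844, 288.20001220703125], [384.0, 269.79998779296875]] [[0.6562, 0.4487], [0.5914, 0.4493]]
scene 1130.5 [[287.70001220703125, 197.60000610351562], [294.3999938964844, 179.8000030517578]] [[0.5513, 0.1137], [0.4867, 0.0941]]
tri (array([0.549 , 0.2754, 0.031 ]), np.float64(0.0028))
tri (array([0.4674, 0.2791, 0.0407]), np.float64(0.0002))
ring tri (array([0.6106, 0.2743, 0.0294]), np.float64(0.002))
```

Call:
move_arm:
  moves:
    - [[0,0,0],[0,0,-8.15],1]
    - [[0,0,0],[0,0,-8.15],1]
    - [[-1,-0.93,0],[0,0,0],1]
    - [[-1,-0.93,0],[0,0,0],1]
    - [[-1,-0.93,0],[0,0,0],1]

```text
clock: 1.52
position: [0.2739, 0.518, 0.2314]
ee_rot: [0.022, 1.0, 0.0, 0.0]
ft_force: [0.3, 0.3, 0.1]
grip_width: 1.002
```

Call:
move_arm:
  moves:
    - [[-1,-0.93,0.3],[0,0,0],1]
    - [[-1,-0.93,0.3],[0,0,0],1]
    - [[-1,-0.93,0.3],[0,0,0],1]
    - [[-1,-0.93,0.3],[0,0,0],1]
    - [[-1,-0.93,0.3],[0,0,0],1]

```text
clock: 2.15
position: [0.3937, 0.3965, 0.1938]
ee_rot: [0.022, 1.0, 0.0, 0.0]
ft_force: [0.5, 0.1, 0.0]
grip_width: 1.002
```

Call:
move_arm:
  moves:
    - [[-1,-0.93,0.5],[0,0,0],1]
    - [[-1,-0.93,0.5],[0,0,0],1]
    - [[-1,-0.93,0.5],[0,0,0],1]
    - [[-0.5,-0.5,0.5],[0,0,0],1]
    - [[0,0,0],[0,0,0],1]

```text
clock: 2.78
position: [0.4768, 0.3104, 0.1428]
ee_rot: [0.023, 1.0, -0.001, -0.001]
ft_force: [0.2, -0.6, 1.2]
grip_width: 0.996
```

```bash
cat >> h.py <<'E'
def togo(p,yaw):
    """remaining shift (units, current tool axes) and turn (deg about tool z) to TCP p with tool x at yaw deg"""
    o,M=state();d=M.T@(np.array(p)-o['position'])/.025;y=np.degrees(np.arctan2(M[1,0],M[0,0]))
    print("t",round(o['clock'],2),"pos",o['position'].round(4),"toolx",y.round(2),"tilt",np.degrees(np.arccos(-M[2,2])).round(2),"go",d.round(3),"turn",((y-yaw+180)%360-180).round(2),"F",o['ft_force'].round(2),"T",o['torque'].round(3),"w",round(o['grip_width'],3))
E
python3 -c "
from h import *
togo([.508,.2772,.011],177.5)"
```

```text
t 2.77 pos [0.4768 0.3104 0.1428] toolx 177.42 tilt 0.1 go [-1.314 -1.262  5.272] turn -0.08 F [ 0.22 -0.62  1.16] T [0.007 0.012 0.007] w 0.996
```

Call:
move_arm:
  moves:
    - [[-0.66,-0.63,0.8],[0,0,0],1]
    - [[-0.66,-0.63,0.8],[0,0,0],1]
    - [[0,0,1],[0,0,0],1]
    - [[0,0,1],[0,0,0],1]
    - [[0,0,0],[0,0,0],1]

```text
clock: 3.4
position: [0.5065, 0.2796, 0.0526]
ee_rot: [0.021, 1.0, -0.0, -0.001]
ft_force: [0.4, 0.2, -0.1]
grip_width: 1.003
```

```bash
python3 -c "
from h import *
togo([.508,.2772,.011],177.5)
a=camera('top')[140:255,110:240];b=camera('scene')[170:270,285:385]
a=cv2.resize(a,(520,460),interpolation=2);b=cv2.resize(b,(260,260),interpolation=2);b=np.vstack([b,np.zeros((200,260,3),np.uint8)])
cv2.imwrite('pics/g1.png',np.hstack([a,b])[...,::-1])"
```

```text
t 3.4 pos [0.5065 0.2796 0.0526] toolx 177.64 tilt 0.18 go [-0.07  -0.09   1.665] turn 0.14 F [ 0.43  0.19 -0.1 ] T [ 0.002 -0.014 -0.068] w 1.003
```

View pics/g1.png

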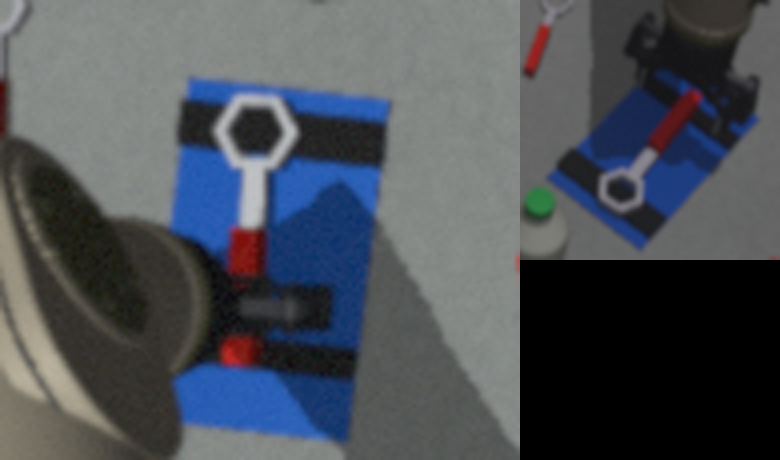

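Call:
move_arm:
  moves:
    - [[-0.2,-0.09,0.6],[0,0,0],1]
    - [[0,0,0.6],[0,0,0],1]
    - [[0,0,0.46],[0,0,0],1]
    - [[0,0,0],[0,0,0],0.5]
    - [[0,0,0],[0,0,0],0]
  squeeze: 100

```text
clock: 4.12
position: [0.5135, 0.276, 0.0125]
ee_rot: [0.022, 1.0, 0.0, 0.0]
ft_force: [-0.4, -0.3, 0.3]
grip_width: 0.603
```

Call:
move_arm:
  moves:
    - [[0,0,0],[0,0,0],0]
    - [[0,0,0],[0,0,0],0]
    - [[0,0,0],[0,0,0],0]
    - [[0,0,0],[0,0,0],0]
    - [[0,0,0],[0,0,0],0]

```text
clock: 4.75
position: [0.5137, 0.2763, 0.0131]
ee_rot: [0.022, 1.0, 0.0, 0.0]
ft_force: [-0.6, -0.4, 6.1]
grip_width: 0.2
```

```bash
python3 -c "
from h import *
togo([.511,.2772,.011],177.5)"
```

```text
t 4.75 pos [0.5137 0.2763 0.0131] toolx 177.52 tilt 0.07 go [0.111 0.032 0.083] turn 0.02 F [-0.59 -0.44  6.09] T [-0.081  0.249  0.083] w 0.2
```

Call:
move_arm:
  moves:
    - [[0,0,-0.7],[0,0,0],0]
    - [[0,0,-1],[0,0,0],0]
    - [[0,0,-1],[0,0,0],0]
    - [[0,0,-1],[0,0,0],0]
    - [[0,0,0],[0,0,0],0]

```text
clock: 5.38
position: [0.5143, 0.2765, 0.1071]
ee_rot: [0.022, 1.0, 0.001, 0.002]
ft_force: [0.2, -0.2, -2.9]
grip_width: 0.196
```

```bash
cat >> h.py <<'E'
def ring(x0,x1,y0,y1,ztop,n=4,save=None,th=110):
    im=mean("top",n);k=8;a=cv2.resize(im[y0:y1,x0:x1],None,fx=k,fy=k,interpolation=cv2.INTER_CUBIC)
    if save is not None:cv2.imwrite(save,cv2.resize(a,None,fx=.5,fy=.5)[...,::-1])
    hs=cv2.cvtColor(a,cv2.COLOR_RGB2HSV)
    c,h=cv2.findContours((((a.min(2)>th)&(hs[...,1]<60))*1).astype(np.uint8),cv2.RETR_CCOMP,1)
    for x,hh in zip(c,h[0]):
        if hh[3]>=0 and cv2.contourArea(x)>800:
            p=(x.reshape(-1,2)+.5)/k-.5+[x0,y0];w=plane("top",p,ztop)
            M=cv2.moments(p.astype(np.float32).reshape(-1,1,2));q=np.array([M['m10'],M['m01']])/M['m00']
            c=plane("top",[q],ztop)[0];print("hole px",q.round(2),"world",c.round(4),"size",np.ptp(w,0).round(4))
            o,Mr=state();d=Mr.T@(np.r_[c,0]-np.r_[o['position'][:2],0]);print("in tool xy",d[:2].round(4),"dist",np.hypot(*d[:2]).round(4))
E
python3 -c "
from h import *
togo([.511,.2772,.1],177.5)
z=get_obs()['position'][2]+.003+.012
for th in (110,130): ring(145,205,145,200,z,2,'pics/r1.png',th)"
```

```text
t 5.38 pos [0.5143 0.2765 0.1071] toolx 177.51 tilt 0.22 go [0.136 0.022 0.283] turn 0.01 F [ 0.21 -0.24 -2.9 ] T [-0.035  0.106 -0.019] w 0.196
hole px [163.48 168.13] world [0.6117 0.2716] size [0.0325 0.0345]
in tool xy [-0.0989  0.0001] dist 0.0989
hole px [163.92 168.88] world [0.61   0.2705] size [0.0331 0.0365]
in tool xy [-0.0975 -0.0007] dist 0.0976
hole px [197.13 156.53] world [0.6381 0.1965] size [0.0132 0.0227]
in tool xy [-0.1288 -0.0734] dist 0.1483
```

View pics/r1.png

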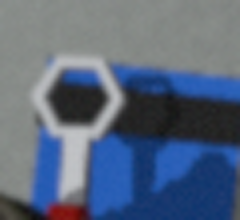

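Call:
move_arm:
  moves:
    - [[0,-1,0],[0,0,0],0]
    - [[0,-1,0],[0,0,0],0]
    - [[0,-1,0],[0,0,0],0]
    - [[0,-1,0],[0,0,0],0]
    - [[0,-1,0],[0,0,0],0]

```text
clock: 6.2
position: [0.5073, 0.1489, 0.104]
ee_rot: [0.022, 1.0, -0.0, -0.001]
ft_force: [0.4, -0.1, -3.2]
grip_width: 0.195
```

Call:
move_arm:
  moves:
    - [[0,-1,0],[0,0,-4],0]
    - [[0,-1,0],[0,0,-4],0]
    - [[0,-1,0],[0,0,-4],0]
    - [[0,-1,0],[0,0,-4],0]
    - [[0,-1,0],[0,0,0],0]

```text
clock: 6.82
position: [0.5191, 0.0252, 0.1041]
ee_rot: [-0.118, 0.993, -0.0, -0.001]
ft_force: [-0.6, 0.5, -3.3]
grip_width: 0.196
```

```bash
python3 -c "
from h import *
togo([.5494,-.0604,.11],195.7)"
```

```text
t 6.83 pos [0.5191 0.0252 0.1041] toolx -166.48 tilt 0.08 go [-0.378 -3.614 -0.236] turn -2.18 F [-0.65  0.51 -3.3 ] T [-0.093  0.035 -0.041] w 0.196
```

Call:
move_arm:
  moves:
    - [[-0.1,-0.9,-0.2],[0,0,-2.2],0]
    - [[-0.1,-0.9,0],[0,0,0],0]
    - [[-0.1,-0.9,0],[0,0,0],0]
    - [[-0.1,-0.8,0],[0,0,0],0]
    - [[0,0,0],[0,0,0],0]

```text
clock: 7.45
position: [0.5517, -0.0574, 0.109]
ee_rot: [-0.135, 0.991, -0.0, -0.001]
ft_force: [-0.4, 0.2, -4.2]
grip_width: 0.19
```

```bash
python3 -c "
from h import *
togo([.5494,-.0604,.11],195.7)
z=get_obs()['position'][2]+.003+.012
for th in (130,150): ring(270,335,120,190,z,2,'pics/r2.png',th)"
```

```text
t 7.45 pos [ 0.5517 -0.0574  0.109 ] toolx -164.48 tilt 0.1 go [ 0.12  -0.093 -0.038] turn -0.18 F [-0.45  0.18 -4.23] T [-0.011  0.079 -0.015] w 0.19
hole px [280.08 165.18] world [0.6191 0.0112] size [0.0195 0.0238]
in tool xy [-0.0828  0.0453] dist 0.0944
hole px [294.23 163.6 ] world [ 0.6227 -0.0201] size [0.0175 0.0229]
in tool xy [-0.0778  0.0142] dist 0.0791
hole px [280.14 165.17] world [0.6191 0.011 ] size [0.0218 0.0265]
in tool xy [-0.0824  0.0443] dist 0.0936
```

View pics/r2.png

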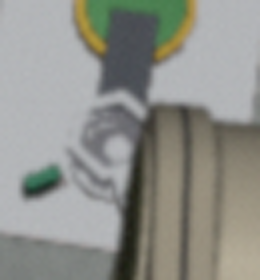

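Call:
move_arm:
  moves:
    - [[0.12,-0.09,0.4],[0,0,-0.2],0]
    - [[0,0,0.5],[0,0,0],0]
    - [[0,0,0.4],[0,0,0],0]
    - [[0,0,0.2],[0,0,0],0]
    - [[0,0,0],[0,0,0],0]

```text
clock: 8.28
position: [0.5499, -0.0575, 0.0718]
ee_rot: [-0.138, 0.99, 0.0, -0.0]
ft_force: [0.1, -0.5, -3.8]
grip_width: 0.195
```

```bash
python3 -c "
from h import *
togo([.5494,-.0604,.049],195.7)
im=mean('scene',2);a=im[160:250,180:280]
cv2.imwrite('pics/s1.png',cv2.resize(a,None,fx=6,fy=6,interpolation=2)[...,::-1])"
```

```text
t 8.28 pos [ 0.5499 -0.0575  0.0718] toolx -164.08 tilt 0.04 go [ 0.05  -0.104  0.913] turn 0.22 F [ 0.14 -0.5  -3.77] T [ 0.036  0.133 -0.025] w 0.195
```

View pics/s1.png

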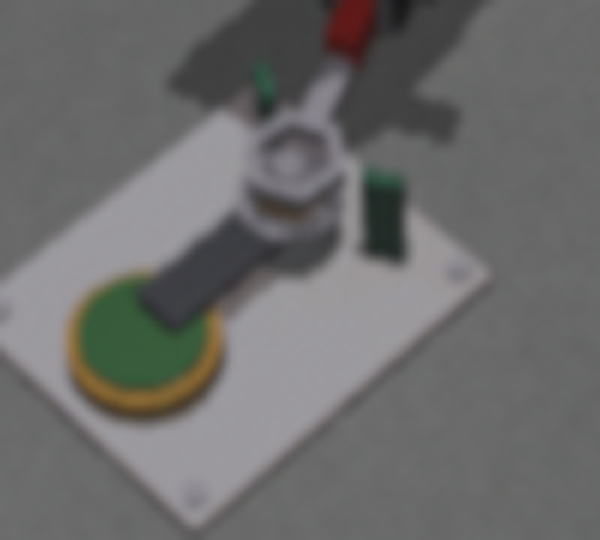

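Call:
move_arm:
  moves:
    - [[0.03,-0.1,0.15],[0,0,0],0]
    - [[0,0,0.2],[0,0,0],0]
    - [[0,0,0.2],[0,0,0],0]
    - [[0,0,0],[0,0,0],0]

```text
clock: 8.88
position: [0.5504, -0.0607, 0.0583]
ee_rot: [-0.138, 0.99, -0.0, 0.0]
ft_force: [1.4, -2.9, -3.5]
grip_width: 0.192
```

```bash
python3 -c "
from h import *
togo([.5494,-.0604,.049],195.7)"
```

```text
t 8.88 pos [ 0.5504 -0.0607  0.0583] toolx -164.13 tilt 0.04 go [0.034 0.023 0.371] turn 0.17 F [ 1.35 -2.87 -3.46] T [-0.657 -0.389 -0.355] w 0.192
```

Call:
move_arm:
  moves:
    - [[0,-0.06,0],[0,0,0],0]
    - [[0,0,0.12],[0,0,0],0]
    - [[0,0,0.12],[0,0,0],0]
    - [[0,0,0.1],[0,0,0],0]
    - [[0,0,0],[0,0,0],0]

```text
clock: 9.5
position: [0.5503, -0.0615, 0.0498]
ee_rot: [-0.139, 0.99, 0.0, -0.0]
ft_force: [0.8, -0.1, -3.1]
grip_width: 0.194
```

```bash
python3 -c "
from h import *
togo([.5494,-.0604,.049],195.7)"
```

```text
t 9.5 pos [ 0.5503 -0.0615  0.0498] toolx -164.07 tilt 0.03 go [0.025 0.052 0.03 ] turn 0.23 F [ 0.83 -0.12 -3.11] T [-0.158  0.003 -0.07 ] w 0.194
```

Call:
move_arm:
  moves:
    - [[0,0,0.06],[0,0,0],0]
    - [[0,0,0.06],[0,0,0],0]
    - [[0,0,0],[0,0,0],0]

```text
clock: 9.88
position: [0.5506, -0.0617, 0.0481]
ee_rot: [-0.138, 0.99, 0.0, 0.0]
ft_force: [-7.8, -0.3, 9.3]
grip_width: 0.199
```

```bash
python3 -c "
from h import *
togo([.5503,-.0615,.049],195.7)"
```

```text
t 9.88 pos [ 0.5506 -0.0617  0.0481] toolx -164.09 tilt 0.04 go [ 0.009  0.011 -0.036] turn 0.21 F [-7.75 -0.3   9.32] T [0.186 0.697 0.185] w 0.199
```

Call:
move_arm:
  moves:
    - [[0.02,0,-0.02],[0,0,0],0]
    - [[-0.029,0.473,0],[0,0,7],0]
    - [[-0.029,0.473,0],[0,0,7],0]
    - [[0,0,0],[0,0,0],0]

```text
clock: 10.38
position: [0.5471, -0.0382, 0.0484]
ee_rot: [-0.017, 1.0, -0.0, 0.001]
ft_force: [-2.5, 0.4, 6.0]
grip_width: 0.193
```

```bash
cat >> h.py <<'E'
N=np.array([.6437,-.0345]);MY=-8.8
def stat(r=.097):
    o,M=state();y=np.degrees(np.arctan2(M[1,0],M[0,0]));wy=(y+180+180)%360-180
    F=M.T@o['ft_force'];P=o['position']
    c=P[:2]-r*M[:2,0]
    print("t",round(o['clock'],2),"rel",round(wy-MY,2),"z",P[2].round(4),"ring err tool xy mm",((c-N)@M[:2,:2]*1000).round(1),"Ftool",F.round(1),"Tz",o['torque'][2].round(3),"tilt",np.degrees(np.arccos(-M[2,2])).round(2),"w",round(o['grip_width'],3))
E
python3 -c "
from h import *
stat()"
```

```text
t 10.38 rel 10.77 z 0.0484 ring err tool xy mm [-0.3 -0.4] Ftool [ 2.5  0.4 -6. ] Tz -0.012 tilt 0.1 w 0.193
```

Call:
move_arm:
  moves:
    - [[-0.029,0.473,0],[0,0,7],0]
    - [[-0.029,0.473,0],[0,0,7],0]
    - [[-0.029,0.473,0],[0,0,7],0]
    - [[-0.029,0.473,0],[0,0,7],0]
    - [[0,0,0],[0,0,0],0]

```text
clock: 11.0
position: [0.5568, 0.008, 0.0483]
ee_rot: [0.225, 0.974, 0.0, 0.0]
ft_force: [-3.6, 1.6, 8.1]
grip_width: 0.198
```

```bash
python3 -c "
from h import *
stat()"
```

```text
t 11.0 rel -17.2 z 0.0483 ring err tool xy mm [-0.2  0.1] Ftool [ 3.9 -0.1 -8.1] Tz 0.024 tilt 0.05 w 0.198
```

Call:
move_arm:
  moves:
    - [[-0.029,0.473,0],[0,0,7],0]
    - [[-0.029,0.473,0],[0,0,7],0]

```text
clock: 11.25
position: [0.5696, 0.0278, 0.0484]
ee_rot: [0.343, 0.939, 0.0, 0.0]
ft_force: [-3.7, 0.1, 7.1]
grip_width: 0.194
```

```bash
python3 -c "
from h import *
stat()"
```

```text
t 11.25 rel -31.32 z 0.0484 ring err tool xy mm [-0.2 -0.1] Ftool [ 2.9 -2.3 -7.1] Tz 0.255 tilt 0.06 w 0.194
```

Call:
move_arm:
  moves:
    - [[-0.03,0.473,0],[0,0,7],0]
    - [[0,0,0],[0,0,0],0]

```text
clock: 11.5
position: [0.578, 0.0367, 0.0483]
ee_rot: [0.399, 0.917, 0.0, 0.0]
ft_force: [-5.6, 1.9, 9.5]
grip_width: 0.196
```

```bash
python3 -c "
from h import *
stat()"
```

```text
t 11.5 rel -38.18 z 0.0483 ring err tool xy mm [-0.1  0.5] Ftool [ 5.2 -2.8 -9.5] Tz -0.088 tilt 0.05 w 0.196
```

Call:
move_arm:
  moves:
    - [[0,-0.169,0],[0,0,-2.5],0]
    - [[0,0,-0.4],[0,0,0],0]
    - [[0,0,-0.5],[0,0,0],0]
    - [[0,0,-0.5],[0,0,0],0]
    - [[0,0,0],[0,0,0],0]

```text
clock: 12.12
position: [0.5749, 0.0331, 0.0838]
ee_rot: [0.379, 0.925, 0.001, 0.001]
ft_force: [-0.4, -0.4, -4.2]
grip_width: 0.194
```

```bash
python3 -c "
from h import *
stat()"
```

```text
t 12.12 rel -35.79 z 0.0838 ring err tool xy mm [-0.6 -0.2] Ftool [-0.  -0.6  4.2] Tz 0.038 tilt 0.11 w 0.194
```

Call:
move_arm:
  moves:
    - [[-0.033,-0.506,0],[0,0,-7.5],0]
    - [[-0.033,-0.506,0],[0,0,-7.5],0]
    - [[-0.033,-0.506,0],[0,0,-7.5],0]
    - [[-0.033,-0.506,0],[0,0,-7.5],0]

```text
clock: 12.62
position: [0.5488, -0.0109, 0.0821]
ee_rot: [0.125, 0.992, -0.0, -0.0]
ft_force: [0.4, -0.4, -3.9]
grip_width: 0.197
```

Call:
move_arm:
  moves:
    - [[-0.033,-0.506,0],[0,0,-7.5],0]
    - [[-0.033,-0.506,0],[0,0,-7.5],0]
    - [[-0.033,-0.506,0],[0,0,-7.5],0]
    - [[-0.033,-0.506,0],[0,0,-7.5],0]
    - [[0,0,0],[0,0,0],0]

```text
clock: 13.25
position: [0.5494, -0.0619, 0.0822]
ee_rot: [-0.133, 0.991, -0.0, -0.0]
ft_force: [1.3, -0.3, -4.2]
grip_width: 0.191
```

```bash
python3 -c "
from h import *
stat()"
```

```text
t 13.25 rel 24.07 z 0.0822 ring err tool xy mm [ 1.1 -1.6] Ftool [-1.2 -0.6  4.2] Tz 0.004 tilt 0.04 w 0.191
```

Call:
move_arm:
  moves:
    - [[-0.04,0.05,0.3],[0,0,0],0]
    - [[0,0,0.3],[0,0,0],0]
    - [[0,0,0.3],[0,0,0],0]
    - [[0,0,0.2],[0,0,0],0]
    - [[0,0,0],[0,0,0],0]

```text
clock: 13.88
position: [0.5503, -0.06, 0.0545]
ee_rot: [-0.134, 0.991, -0.0, -0.0]
ft_force: [1.4, -4.4, -5.0]
grip_width: 0.191
```

```bash
python3 -c "
from h import *
stat()"
```

```text
t 13.88 rel 24.15 z 0.0545 ring err tool xy mm [-0.2  0.1] Ftool [-0.2 -4.6  5. ] Tz -0.423 tilt 0.04 w 0.191
```

Call:
move_arm:
  moves:
    - [[0,-0.05,0.05],[0,0,0],0]
    - [[0,0,0.1],[0,0,0],0]
    - [[0,0,0.1],[0,0,0],0]
    - [[0,0,0.04],[0,0,0],0]
    - [[0,0,0],[0,0,0],0]

```text
clock: 14.5
position: [0.5506, -0.0605, 0.0484]
ee_rot: [-0.134, 0.991, 0.0, -0.0]
ft_force: [-5.8, -2.3, 8.1]
grip_width: 0.191
```

```bash
python3 -c "
from h import *
stat()"
```

```text
t 14.5 rel 24.21 z 0.0484 ring err tool xy mm [-0.3 -0.4] Ftool [ 6.2 -0.6 -8.1] Tz -0.074 tilt 0.03 w 0.191
```

Seated again. Second stroke: about 62° in 9 rows.

Call:
move_arm:
  moves:
    - [[-0.029,0.473,0],[0,0,7],0]
    - [[-0.029,0.473,0],[0,0,7],0]
    - [[-0.029,0.473,0],[0,0,7],0]
    - [[-0.029,0.473,0],[0,0,7],0]

```text
clock: 15.0
position: [0.5494, -0.0134, 0.0484]
ee_rot: [0.111, 0.994, 0.0, -0.0]
ft_force: [-5.3, -3.3, 6.5]
grip_width: 0.196
```

```bash
python3 -c "
from h import *
stat()"
```

```text
t 15.0 rel -4.0 z 0.0484 ring err tool xy mm [-0.4 -0.3] Ftool [ 4.5 -4.3 -6.5] Tz 0.013 tilt 0.01 w 0.196
```

Call:
move_arm:
  moves:
    - [[-0.029,0.473,0],[0,0,7],0]
    - [[-0.029,0.473,0],[0,0,7],0]
    - [[-0.029,0.473,0],[0,0,7],0]
    - [[-0.029,0.473,0],[0,0,7],0]
    - [[-0.025,0.4,0],[0,0,6],0]

```text
clock: 15.62
position: [0.5776, 0.0364, 0.0484]
ee_rot: [0.397, 0.918, 0.0, -0.0]
ft_force: [-4.8, -3.1, 6.5]
grip_width: 0.192
```

```bash
python3 -c "
from h import *
stat()"
```

```text
t 15.62 rel -37.94 z 0.0484 ring err tool xy mm [-0.1  0.4] Ftool [ 1.1 -5.6 -6.5] Tz -0.059 tilt 0.04 w 0.192
```

Call:
move_arm:
  moves:
    - [[0,-0.169,0],[0,0,-2.5],0]
    - [[0,0,-0.4],[0,0,0],0]
    - [[0,0,-0.5],[0,0,0],0]
    - [[0,0,-0.45],[0,0,0],0]
    - [[0,0,0],[0,0,0],0]

```text
clock: 16.25
position: [0.5752, 0.0331, 0.0828]
ee_rot: [0.375, 0.927, 0.001, 0.001]
ft_force: [0.9, -0.1, -3.2]
grip_width: 0.198
```

Call:
move_arm:
  moves:
    - [[-0.033,-0.506,0],[0,0,-7.5],0]
    - [[-0.033,-0.506,0],[0,0,-7.5],0]
    - [[-0.033,-0.506,0],[0,0,-7.5],0]
    - [[-0.033,-0.506,0],[0,0,-7.5],0]

```text
clock: 16.75
position: [0.5496, -0.0114, 0.0812]
ee_rot: [0.12, 0.993, 0.0, -0.0]
ft_force: [0.3, -0.5, -3.1]
grip_width: 0.199
```

Call:
move_arm:
  moves:
    - [[-0.033,-0.506,0],[0,0,-7.5],0]
    - [[-0.033,-0.506,0],[0,0,-7.5],0]
    - [[-0.033,-0.506,0],[0,0,-7.5],0]
    - [[-0.033,-0.506,0],[0,0,-7.5],0]
    - [[0,0,0],[0,0,0],0]

```text
clock: 17.38
position: [0.5506, -0.0623, 0.0813]
ee_rot: [-0.137, 0.991, -0.0, -0.0]
ft_force: [-0.1, 0.3, -3.7]
grip_width: 0.197
```

```bash
python3 -c "
from h import *
stat()"
```

```text
t 17.38 rel 24.57 z 0.0813 ring err tool xy mm [ 0.1 -1.5] Ftool [0.  0.3 3.7] Tz -0.017 tilt 0.03 w 0.197
```

Call:
move_arm:
  moves:
    - [[0,0.02,0.3],[0,0,0],0]
    - [[0,0,0.3],[0,0,0],0]
    - [[0,0,0.3],[0,0,0],0]
    - [[0,0,0.15],[0,0,0],0]
    - [[0,0,0],[0,0,0],0]

```text
clock: 18.0
position: [0.5507, -0.0611, 0.0549]
ee_rot: [-0.138, 0.99, -0.0, -0.0]
ft_force: [0.8, -2.6, -3.6]
grip_width: 0.195
```

```bash
python3 -c "
from h import *
stat()"
```

```text
t 18.0 rel 24.68 z 0.0549 ring err tool xy mm [-0.3 -0.1] Ftool [-0.1 -2.7  3.6] Tz -0.265 tilt 0.02 w 0.195
```

Call:
move_arm:
  moves:
    - [[0,-0.03,0.07],[0,0,0],0]
    - [[0,0,0.1],[0,0,0],0]
    - [[0,0,0.1],[0,0,0],0]
    - [[0,0,0.04],[0,0,0],0]
    - [[0,0,0],[0,0,0],0]

```text
clock: 18.62
position: [0.5509, -0.0615, 0.0483]
ee_rot: [-0.138, 0.99, 0.0, 0.0]
ft_force: [-7.1, -1.6, 9.2]
grip_width: 0.195
```

```bash
python3 -c "
from h import *
stat()"
```

```text
t 18.62 rel 24.71 z 0.0483 ring err tool xy mm [-0.3 -0.6] Ftool [ 7.2  0.4 -9.2] Tz 0.038 tilt 0.03 w 0.195
```

Call:
move_arm:
  moves:
    - [[-0.029,0.473,0],[0,0,7],0]
    - [[-0.029,0.473,0],[0,0,7],0]
    - [[-0.029,0.473,0],[0,0,7],0]
    - [[-0.029,0.473,0],[0,0,7],0]

```text
clock: 19.12
position: [0.5492, -0.0144, 0.0483]
ee_rot: [0.107, 0.994, 0.0, -0.0]
ft_force: [-6.2, -2.5, 8.6]
grip_width: 0.194
```

```bash
cat >> h.py <<'E'
def tq():
    stat();o,M=state();print("NUT TORQUE",round(-.097*(M.T@o['ft_force'])[1]+o['torque'][2]+.02,3))
E
python3 -c "
from h import *
tq()"
```

```text
t 19.12 rel -3.5 z 0.0483 ring err tool xy mm [-0.4 -0.5] Ftool [ 5.5 -3.7 -8.6] Tz 0.125 tilt 0.02 w 0.194
NUT TORQUE 0.504
```

Call:
move_arm:
  moves:
    - [[-0.003,0.169,0],[0,0,2.5],0]
    - [[-0.003,0.169,0],[0,0,2.5],0]

```text
clock: 19.38
position: [0.5513, -0.0063, 0.0483]
ee_rot: [0.149, 0.989, 0.0, -0.0]
ft_force: [-7.4, -2.2, 9.3]
grip_width: 0.193
```

```bash
python3 -c "
from h import *
tq()"
```

```text
t 19.38 rel -8.34 z 0.0483 ring err tool xy mm [-0.4 -0.3] Ftool [ 6.4 -4.3 -9.3] Tz 0.059 tilt 0.03 w 0.193
NUT TORQUE 0.497
```

Call:
move_arm:
  moves:
    - [[0,0.05,0],[0,0,0.75],0]
    - [[0,0.05,0],[0,0,0.75],0]

```text
clock: 19.62
position: [0.552, -0.004, 0.0483]
ee_rot: [0.161, 0.987, 0.0, -0.0]
ft_force: [-7.8, -1.4, 9.4]
grip_width: 0.188
```

```bash
python3 -c "
from h import *
tq()"
```

```text
t 19.62 rel -9.78 z 0.0483 ring err tool xy mm [-0.4 -0.3] Ftool [ 6.9 -3.8 -9.4] Tz 0.076 tilt 0.03 w 0.188
NUT TORQUE 0.47
```

Call:
move_arm:
  moves:
    - [[0,0.034,0],[0,0,0.5],0]
    - [[0,0.034,0],[0,0,0.5],0]

```text
clock: 19.88
position: [0.5526, -0.0023, 0.0483]
ee_rot: [0.17, 0.985, 0.0, -0.0]
ft_force: [-8.6, -1.0, 8.9]
grip_width: 0.19
```

```bash
python3 -c "
from h import *
tq()"
```

```text
t 19.88 rel -10.77 z 0.0483 ring err tool xy mm [-0.4 -0.2] Ftool [ 7.8 -3.8 -8.9] Tz 0.144 tilt 0.04 w 0.19
NUT TORQUE 0.534
```

Call:
move_arm:
  moves:
    - [[0,0.034,0],[0,0,0.5],0]
    - [[0,0.034,0],[0,0,0.5],0]

```text
clock: 20.12
position: [0.5531, -0.0007, 0.0483]
ee_rot: [0.179, 0.984, 0.0, -0.0]
ft_force: [-8.8, -1.0, 11.0]
grip_width: 0.191
```

```bash
python3 -c "
from h import *
tq()"
```

```text
t 20.12 rel -11.77 z 0.0483 ring err tool xy mm [-0.3 -0.2] Ftool [  7.9  -4.  -11. ] Tz 0.09 tilt 0.04 w 0.191
NUT TORQUE 0.5
```

Call:
move_arm:
  moves:
    - [[0,0.034,0],[0,0,0.5],0]

```text
clock: 20.25
position: [0.5535, 0.0001, 0.0483]
ee_rot: [0.183, 0.983, 0.0, -0.0]
ft_force: [-8.2, -0.7, 8.5]
grip_width: 0.193
```

```bash
python3 -c "
from h import *
tq()"
```

```text
t 20.25 rel -12.27 z 0.0483 ring err tool xy mm [-0.4 -0.2] Ftool [ 7.4 -3.6 -8.5] Tz 0.083 tilt 0.03 w 0.193
NUT TORQUE 0.451
```

Call:
move_arm:
  moves:
    - [[0,0.034,0],[0,0,0.5],0]

```text
clock: 20.38
position: [0.5538, 0.0009, 0.0483]
ee_rot: [0.187, 0.982, 0.0, -0.0]
ft_force: [-8.8, -1.0, 8.9]
grip_width: 0.197
```

```bash
python3 -c "
from h import *
tq()"
```

```text
t 20.38 rel -12.77 z 0.0483 ring err tool xy mm [-0.4 -0.2] Ftool [ 7.8 -4.2 -8.9] Tz 0.105 tilt 0.04 w 0.197
NUT TORQUE 0.529
```

Call:
move_arm:
  moves:
    - [[0,0.034,0],[0,0,0.5],0]

```text
clock: 20.5
position: [0.5541, 0.0017, 0.0483]
ee_rot: [0.191, 0.982, 0.0, -0.0]
ft_force: [-9.2, -0.5, 8.9]
grip_width: 0.193
```

```bash
python3 -c "
from h import *
tq()"
```

```text
t 20.5 rel -13.27 z 0.0483 ring err tool xy mm [-0.3 -0.2] Ftool [ 8.3 -3.9 -8.9] Tz 0.068 tilt 0.04 w 0.193
NUT TORQUE 0.469
```

Call:
move_arm:
  moves:
    - [[0,0.034,0],[0,0,0.5],0]

```text
clock: 20.62
position: [0.5544, 0.0024, 0.0483]
ee_rot: [0.196, 0.981, 0.0, -0.0]
ft_force: [-8.3, -1.1, 9.7]
grip_width: 0.191
```

```bash
python3 -c "
from h import *
tq()"
```

```text
t 20.62 rel -13.78 z 0.0483 ring err tool xy mm [-0.3 -0.2] Ftool [ 7.2 -4.2 -9.7] Tz 0.096 tilt 0.04 w 0.191
NUT TORQUE 0.521
```

Call:
move_arm:
  moves:
    - [[0,0.034,0],[0,0,0.5],0]

```text
clock: 20.75
position: [0.5547, 0.0032, 0.0483]
ee_rot: [0.2, 0.98, 0.0, -0.0]
ft_force: [-7.5, -0.2, 10.5]
grip_width: 0.193
```

```bash
python3 -c "
from h import *
tq()"
```

```text
t 20.75 rel -14.27 z 0.0483 ring err tool xy mm [-0.3 -0.1] Ftool [  6.8  -3.2 -10.5] Tz 0.069 tilt 0.04 w 0.193
NUT TORQUE 0.395
```

Call:
move_arm:
  moves:
    - [[0,0.034,0],[0,0,0.5],0]

```text
clock: 20.88
position: [0.5551, 0.004, 0.0483]
ee_rot: [0.204, 0.979, 0.0, -0.0]
ft_force: [-9.0, -0.3, 8.8]
grip_width: 0.198
```

```bash
python3 -c "
from h import *
tq()"
```

```text
t 20.88 rel -14.77 z 0.0483 ring err tool xy mm [-0.3 -0.1] Ftool [ 8.1 -3.9 -8.8] Tz 0.105 tilt 0.04 w 0.198
NUT TORQUE 0.502
```

Call:
move_arm:
  moves:
    - [[0,0.034,0],[0,0,0.5],0]

```text
clock: 21.0
position: [0.5554, 0.0048, 0.0483]
ee_rot: [0.209, 0.978, 0.0, -0.0]
ft_force: [-8.4, -0.3, 9.6]
grip_width: 0.194
```

```bash
python3 -c "
from h import *
tq()"
```

```text
t 21.0 rel -15.27 z 0.0483 ring err tool xy mm [-0.4 -0.1] Ftool [ 7.5 -3.7 -9.6] Tz 0.051 tilt 0.03 w 0.194
NUT TORQUE 0.431
```

Call:
move_arm:
  moves:
    - [[0,0.034,0],[0,0,0.5],0]

```text
clock: 21.12
position: [0.5557, 0.0056, 0.0483]
ee_rot: [0.213, 0.977, 0.0, -0.0]
ft_force: [-7.8, -0.8, 9.3]
grip_width: 0.193
```

```bash
python3 -c "
from h import *
tq()"
```

```text
t 21.12 rel -15.77 z 0.0483 ring err tool xy mm [-0.3 -0.1] Ftool [ 6.8 -4.  -9.3] Tz 0.045 tilt 0.04 w 0.193
NUT TORQUE 0.454
```

Call:
move_arm:
  moves:
    - [[0,0.05,0],[0,0,0.75],0]

```text
clock: 21.25
position: [0.5562, 0.0067, 0.0483]
ee_rot: [0.219, 0.976, 0.0, -0.0]
ft_force: [-7.9, 0.2, 8.9]
grip_width: 0.194
```

```bash
python3 -c "
from h import *
tq()"
```

```text
t 21.25 rel -16.53 z 0.0483 ring err tool xy mm [-0.3 -0.1] Ftool [ 7.2 -3.2 -8.9] Tz 0.084 tilt 0.04 w 0.194
NUT TORQUE 0.413
```

Call:
move_arm:
  moves:
    - [[0,0.05,0],[0,0,0.75],0]

```text
clock: 21.38
position: [0.5568, 0.0078, 0.0483]
ee_rot: [0.226, 0.974, 0.0, -0.0]
ft_force: [-8.1, -1.1, 9.3]
grip_width: 0.191
```

```bash
python3 -c "
from h import *
tq()"
```

```text
t 21.38 rel -17.27 z 0.0483 ring err tool xy mm [-0.3 -0.2] Ftool [ 6.8 -4.5 -9.3] Tz 0.208 tilt 0.03 w 0.191
NUT TORQUE 0.667
```

Call:
move_arm:
  moves:
    - [[0,0.02,0],[0,0,0.3],0]

```text
clock: 21.5
position: [0.5569, 0.0082, 0.0482]
ee_rot: [0.228, 0.974, 0.0, -0.0]
ft_force: [-8.2, -1.7, 9.7]
grip_width: 0.198
```

```bash
python3 -c "
from h import *
tq()"
```

```text
t 21.5 rel -17.56 z 0.0482 ring err tool xy mm [-0.3 -0.2] Ftool [ 6.6 -5.2 -9.6] Tz 0.196 tilt 0.04 w 0.198
NUT TORQUE 0.716
```

Call:
move_arm:
  moves:
    - [[0,0.027,0],[0,0,0.4],0]

```text
clock: 21.62
position: [0.5572, 0.0088, 0.0483]
ee_rot: [0.231, 0.973, 0.0, -0.0]
ft_force: [-8.1, -1.0, 9.7]
grip_width: 0.198
```

```bash
python3 -c "
from h import *
tq()"
```

```text
t 21.62 rel -17.95 z 0.0483 ring err tool xy mm [-0.3 -0.3] Ftool [ 6.8 -4.5 -9.7] Tz 0.235 tilt 0.04 w 0.198
NUT TORQUE 0.694
```

Call:
move_arm:
  moves:
    - [[0,0.034,0],[0,0,0.5],0]

```text
clock: 21.75
position: [0.5576, 0.0095, 0.0482]
ee_rot: [0.236, 0.972, 0.0, -0.0]
ft_force: [-8.7, -2.1, 9.7]
grip_width: 0.191
```

```bash
python3 -c "
from h import *
tq()"
```

```text
t 21.75 rel -18.45 z 0.0482 ring err tool xy mm [-0.3 -0.3] Ftool [ 6.8 -5.8 -9.7] Tz 0.377 tilt 0.04 w 0.191
NUT TORQUE 0.962
```

Call:
move_arm:
  moves:
    - [[0,0.034,0],[0,0,0.3],0]
    - [[0,0,0],[0,0,0],0]

```text
clock: 22.0
position: [0.5579, 0.01, 0.0482]
ee_rot: [0.238, 0.971, -0.0, -0.0]
ft_force: [-9.4, -2.2, 9.0]
grip_width: 0.189
```

```bash
python3 -c "
from h import *
tq()"
```

```text
t 22.0 rel -18.75 z 0.0482 ring err tool xy mm [-0.3 -0.3] Ftool [ 7.3 -6.3 -9. ] Tz 0.276 tilt 0.05 w 0.189
NUT TORQUE 0.904
```

Call:
move_arm:
  moves:
    - [[0,0.045,0],[0,0,0.4],0]
    - [[0,0,0],[0,0,0],0]

```text
clock: 22.25
position: [0.5582, 0.0107, 0.0482]
ee_rot: [0.242, 0.97, -0.0, -0.001]
ft_force: [-10.4, -3.4, 11.5]
grip_width: 0.19
```

```bash
python3 -c "
from h import *
tq()"
```

```text
t 22.25 rel -19.17 z 0.0482 ring err tool xy mm [-0.3 -0.2] Ftool [  7.6  -7.9 -11.5] Tz 0.313 tilt 0.08 w 0.19
NUT TORQUE 1.1
```

Call:
move_arm:
  moves:
    - [[0,0.035,0],[0,0,0.3],0]
    - [[0,0,0],[0,0,0],0]
    - [[0,0,0],[0,0,0],0]

```text
clock: 22.62
position: [0.5585, 0.0112, 0.0482]
ee_rot: [0.244, 0.97, -0.0, -0.001]
ft_force: [-11.3, -4.5, 11.1]
grip_width: 0.191
```

```bash
python3 -c "
from h import *
tq()
for _ in range(3): camera('scene');tq()
im=mean('scene',2);a=im[160:250,180:280]
cv2.imwrite('pics/s2.png',cv2.resize(a,None,fx=6,fy=6,interpolation=2)[...,::-1])"
```

```text
t 22.62 rel -19.48 z 0.0482 ring err tool xy mm [-0.3 -0.2] Ftool [  7.8  -9.3 -11.1] Tz 0.211 tilt 0.09 w 0.191
NUT TORQUE 1.137
t 22.68 rel -19.48 z 0.0482 ring err tool xy mm [-0.3 -0.1] Ftool [  8.5  -8.1 -11.2] Tz 0.21 tilt 0.09 w 0.196
NUT TORQUE 1.015
t 22.73 rel -19.48 z 0.0482 ring err tool xy mm [-0.3 -0.2] Ftool [  8.1  -8.6 -10.7] Tz 0.234 tilt 0.09 w 0.191
NUT TORQUE 1.088
t 22.77 rel -19.48 z 0.0482 ring err tool xy mm [-0.3 -0.2] Ftool [  7.4  -8.4 -10.7] Tz 0.21 tilt 0.09 w 0.198
NUT TORQUE 1.046
```

View pics/s2.png

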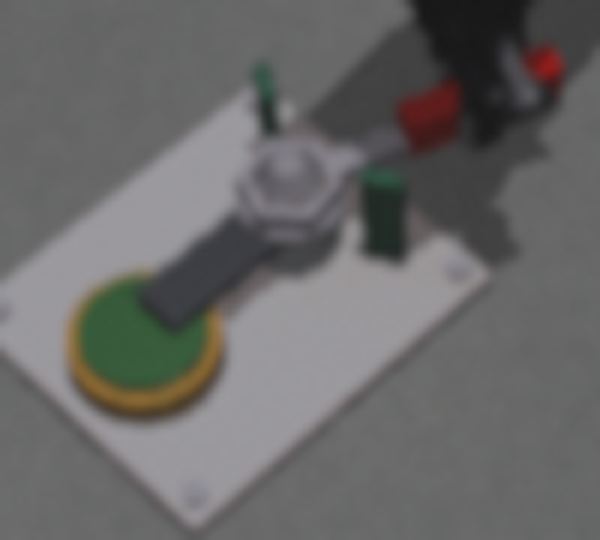

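Call:
move_arm:
  moves:
    - [[0,0.035,0],[0,0,0.3],0]
    - [[0,0,0],[0,0,0],0]
    - [[0,0,0],[0,0,0],0]

```text
clock: 23.25
position: [0.5587, 0.0117, 0.0482]
ee_rot: [0.247, 0.969, -0.001, -0.001]
ft_force: [-11.6, -4.6, 11.2]
grip_width: 0.196
```

```bash
python3 -c "
from h import *
tq()
for _ in range(3): camera('top');tq()"
```

```text
t 23.25 rel -19.79 z 0.0482 ring err tool xy mm [-0.3 -0.1] Ftool [  8.   -9.6 -11.2] Tz 0.203 tilt 0.11 w 0.196
NUT TORQUE 1.152
t 23.3 rel -19.79 z 0.0481 ring err tool xy mm [-0.3 -0.1] Ftool [  7.3  -9.6 -11.2] Tz 0.214 tilt 0.11 w 0.193
NUT TORQUE 1.169
t 23.35 rel -19.8 z 0.0481 ring err tool xy mm [-0.3 -0.1] Ftool [  7.6  -9.  -12.8] Tz 0.192 tilt 0.12 w 0.196
NUT TORQUE 1.085
t 23.4 rel -19.8 z 0.0482 ring err tool xy mm [-0.3 -0.1] Ftool [  7.4  -9.1 -11.7] Tz 0.162 tilt 0.11 w 0.195
NUT TORQUE 1.068
```

Call:
move_arm:
  moves:
    - [[0,0.06,0],[0,0,0.5],0]
    - [[0,0,0],[0,0,0],0]
    - [[0,0,0],[0,0,0],0]

```text
clock: 23.78
position: [0.5592, 0.0126, 0.0481]
ee_rot: [0.251, 0.968, -0.001, -0.001]
ft_force: [-13.2, -4.0, 13.3]
grip_width: 0.198
```

```bash
python3 -c "
from h import *
tq()
for _ in range(2): camera('top');tq()"
```

```text
t 23.77 rel -20.32 z 0.0481 ring err tool xy mm [-0.3  0. ] Ftool [  9.6 -10.  -13.2] Tz 0.181 tilt 0.15 w 0.198
NUT TORQUE 1.169
t 23.82 rel -20.32 z 0.0481 ring err tool xy mm [-0.3  0. ] Ftool [  8.4 -11.3 -12.5] Tz 0.167 tilt 0.15 w 0.194
NUT TORQUE 1.287
t 23.88 rel -20.32 z 0.0481 ring err tool xy mm [-0.2  0. ] Ftool [  8.4 -11.6 -13.1] Tz 0.134 tilt 0.15 w 0.196
NUT TORQUE 1.283
```

Call:
move_arm:
  moves:
    - [[0,0,0],[0,0,0],0]
    - [[0,-0.2,0],[0,0,-2.8],0]
    - [[0,-0.14,-0.03],[0,0,-2],0]
    - [[0,0,0],[0,0,0],0]

```text
clock: 24.38
position: [0.5558, 0.0058, 0.0487]
ee_rot: [0.211, 0.978, -0.0, -0.0]
ft_force: [-6.4, -3.2, 4.5]
grip_width: 0.192
```

```bash
python3 -c "
from h import *
tq()"
```

```text
t 24.38 rel -15.53 z 0.0487 ring err tool xy mm [-0.3  0.6] Ftool [ 4.5 -5.6 -4.5] Tz -0.421 tilt 0.05 w 0.192
NUT TORQUE 0.139
```

Call:
move_arm:
  moves:
    - [[0.02,-0.06,0],[0,0,0],0]
    - [[0,0,-0.4],[0,0,0],0]
    - [[0,0,-0.6],[0,0,0],0]
    - [[0,0,-0.8],[0,0,0],0]
    - [[0,0,-0.8],[0,0,0],0]

```text
clock: 25.0
position: [0.555, 0.0061, 0.1145]
ee_rot: [0.21, 0.978, 0.0, -0.0]
ft_force: [-0.7, 0.5, -4.0]
grip_width: 0.195
```

```bash
python3 -c "
from h import *
tq()
togo([.5135,.2763,.1],177.5)"
```

```text
t 25.0 rel -15.44 z 0.1145 ring err tool xy mm [0.5 0.6] Ftool [0.9 0.2 4. ] Tz 0.01 tilt 0.04 w 0.195
NUT TORQUE 0.012
t 25.0 pos [0.555  0.0061 0.1145] toolx 155.76 tilt 0.04 go [5.952 9.172 0.589] turn -21.74 F [-0.74  0.55 -3.97] T [0.043 0.147 0.01 ] w 0.195
```

Call:
move_arm:
  moves:
    - [[0.8,0.9,0],[0,0,0],0]
    - [[0.9,0.9,0],[0,0,0],0]
    - [[0.9,0.9,0],[0,0,0],0]
    - [[0.9,0.9,0],[0,0,0],0]
    - [[0.9,0.9,0],[0,0,0],0]

```text
clock: 25.62
position: [0.5005, 0.1547, 0.1141]
ee_rot: [0.21, 0.978, 0.0, -0.0]
ft_force: [1.0, -0.5, -2.4]
grip_width: 0.191
```

Call:
move_arm:
  moves:
    - [[0.6,0.9,0],[0,0,0],0]
    - [[0.6,0.9,0],[0,0,0],0]
    - [[0.3,0.9,0],[0,0,-7],0]
    - [[0,0,0],[0,0,-7],0]
    - [[0,0,0],[0,0,-7],0]

```text
clock: 26.25
position: [0.4944, 0.231, 0.1139]
ee_rot: [0.026, 1.0, 0.0, -0.0]
ft_force: [0.4, 0.0, -3.1]
grip_width: 0.193
```

```bash
python3 - <<'E'
from h import *
togo([.5135,.2763,.05],177.5)
im=mean("top",6);k=8
a=cv2.resize(im[143:175,283:315],None,fx=k,fy=k,interpolation=cv2.INTER_CUBIC);g=cv2.cvtColor(a,cv2.COLOR_RGB2GRAY)
cv2.imwrite("pics/nut2.png",np.hstack([cv2.resize(g,(400,400)),cv2.resize(cv2.cvtColor(im[95:195,255:345],cv2.COLOR_RGB2GRAY),(360,400))]))
for th in(130,140,150):
  for x in blobs(g<th,300):
    p=(x.reshape(-1,2)+.5)/k-.5+[283,143]
    if np.hypot(*(p.mean(0)-[298.6,158.2]))<3:
        w=plane("top",p,.064);M=cv2.moments(w.astype(np.float32).reshape(-1,1,2)*1000);c=np.array([M['m10'],M['m01']])/M['m00']/1000
        d=w-c;t=np.linspace(-np.pi,np.pi,720,endpoint=False);an=np.arctan2(d[:,1],d[:,0]);r=np.hypot(*d.T);o=np.argsort(an)
        f=(np.interp(t,an[o],r[o],period=2*np.pi)*np.exp(-6j*t)).mean();print(th,c.round(4),"flat at",(np.degrees(-np.angle(f)/6)+30)%60, "rel mount",(np.degrees(-np.angle(f)/6)+30-MY)%60)
E
```

```text
t 26.25 pos [0.4944 0.231  0.1139] toolx 177.03 tilt 0.03 go [-0.671  1.85   2.557] turn -0.47 F [ 0.44  0.02 -3.12] T [-0.034  0.08   0.018] w 0.193
130 [ 0.6439 -0.034 ] flat at 38.6571554558041 rel mount 47.4571554558041
140 [ 0.6439 -0.0339] flat at 39.272844967733526 rel mount 48.07284496773353
150 [ 0.6439 -0.0339] flat at 39.35372340553471 rel mount 48.153723405534706
```

Call:
move_arm:
  moves:
    - [[-0.35,0.92,0.3],[0,0,-0.5],0]
    - [[-0.33,0.92,0.5],[0,0,0],0]
    - [[0,0,0.8],[0,0,0],0]
    - [[0,0,0.8],[0,0,0],0]
    - [[0,0,0],[0,0,0],0]

```text
clock: 27.18
position: [0.5132, 0.2747, 0.052]
ee_rot: [0.025, 1.0, -0.001, -0.001]
ft_force: [-0.7, -0.5, -3.1]
grip_width: 0.195
```

```bash
python3 -c "
from h import *
togo([.5137,.2763,.013],177.5)"
```

```text
t 27.18 pos [0.5132 0.2747 0.052 ] toolx 177.16 tilt 0.18 go [-0.022  0.068  1.558] turn -0.34 F [-0.67 -0.45 -3.12] T [-0.025  0.115 -0.023] w 0.195
```

Call:
move_arm:
  moves:
    - [[0,0.06,0.5],[0,0,-0.3],0]
    - [[0,0,0.5],[0,0,0],0]
    - [[0,0,0.4],[0,0,0],0]
    - [[0,0,0.12],[0,0,0],0]
    - [[0,0,0],[0,0,0],0]

```text
clock: 27.8
position: [0.5144, 0.2767, 0.0152]
ee_rot: [0.022, 1.0, -0.0, -0.0]
ft_force: [0.1, -0.0, -3.7]
grip_width: 0.191
```

```bash
python3 -c "
from h import *
togo([.5137,.2763,.013],177.5)"
```

```text
t 27.8 pos [0.5144 0.2767 0.0152] toolx 177.51 tilt 0.01 go [ 0.026 -0.018  0.088] turn 0.01 F [ 0.14 -0.01 -3.73] T [0.049 0.154 0.023] w 0.191
```

Call:
move_arm:
  moves:
    - [[0,0,0.06],[0,0,0],0]
    - [[0,0,0.04],[0,0,0],0]
    - [[0,0,0],[0,0,0],0]

```text
clock: 28.18
position: [0.5146, 0.2769, 0.0131]
ee_rot: [0.022, 1.0, 0.0, 0.0]
ft_force: [0.2, 0.1, -0.6]
grip_width: 0.197
```

```bash
python3 -c "
from h import *
togo([.5137,.2763,.013],177.5)"
```

```text
t 28.18 pos [0.5146 0.2769 0.0131] toolx 177.52 tilt 0.04 go [ 0.034 -0.026  0.006] turn 0.02 F [ 0.2   0.07 -0.57] T [-0.046  0.148 -0.008] w 0.197
```

Contact with the bars; release gently, then withdraw upward.

Call:
move_arm:
  moves:
    - [[0,0,0.01],[0,0,0],0.3]
    - [[0,0,0],[0,0,0],0.5]
    - [[0,0,0],[0,0,0],0.8]
    - [[0,0,0],[0,0,0],0.9]
    - [[0,0,0],[0,0,0],0.9]

```text
clock: 28.8
position: [0.5144, 0.2768, 0.0126]
ee_rot: [0.022, 1.0, 0.0, 0.0]
ft_force: [-0.0, -0.1, 0.6]
grip_width: 0.899
```

Call:
move_arm:
  moves:
    - [[0,0,-0.5],[0,0,0],0.9]
    - [[0,0,-0.9],[0,0,0],0.9]
    - [[0,0,-1],[0,0,0],0.9]
    - [[0,0,-1],[0,0,0],0.9]
    - [[0,0,-1],[0,0,0],0.9]

```text
clock: 29.42
position: [0.5145, 0.2767, 0.1244]
ee_rot: [0.022, 1.0, 0.0, 0.0]
ft_force: [0.1, -0.5, 0.2]
grip_width: 0.892
```

Call:
move_arm:
  moves:
    - [[0.5,1,-1],[0,0,0],0.9]
    - [[0.5,1,-1],[0,0,0],0.9]
    - [[0.5,1,0],[0,0,0],0.9]
    - [[0.5,1,0],[0,0,0],0.9]
    - [[0,0,0],[0,0,0],0.9]

```text
clock: 30.05
position: [0.4672, 0.3812, 0.1733]
ee_rot: [0.02, 1.0, 0.001, -0.0]
ft_force: [0.3, -0.1, 0.0]
grip_width: 0.901
```

```bash
python3 -c "
from h import *
togo([.5137,.2763,.013],177.5)
a=camera('top')[90:260,90:350];b=camera('scene')[165:275,180:390]
a=cv2.resize(a,(600,392),interpolation=2);b=cv2.resize(b,(382,200),interpolation=2)
c=np.zeros((600,600,3),np.uint8);c[:392]=a;c[392:592,:382]=b
cv2.imwrite('pics/end.png',c[...,::-1])"
```

```text
t 30.05 pos [0.4672 0.3812 0.1733] toolx 177.74 tilt 0.08 go [-2.024 -4.129  6.408] turn 0.24 F [ 0.28 -0.12  0.02] T [-0.015 -0.026 -0.029] w 0.901
```

View pics/end.png

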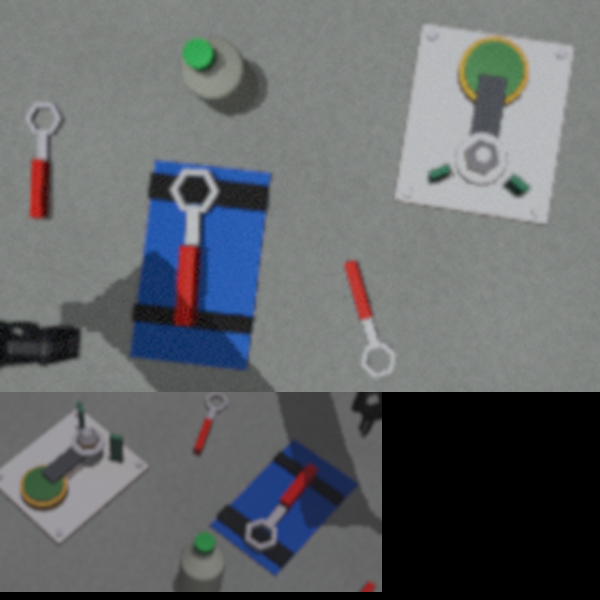

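```bash
python3 -c "
from workcell import *
print(hand_in())"
```

```text
the job is handed in; nothing more can be done
None
```

I tightened the nut against its stop in three strokes with two reseats, using the largest wrench (the one on the blue rest). I then laid the wrench back across both bars, let go and handed in at about 30 s; the hand-in gives no verdict.

- **Final turn:** the wrench was fully down. Over the last stretch the torque rose from about 0.45 N m running to 1.17–1.29 N m over three readings, which I calculated from the wrist force and moment. I could not read the stud joint directly. Some of that torque may be the ring rubbing on the flange.
- **Nut position:** afterwards the top camera put the nut about 12° past the mount's -x, against the nominal 10°. It had turned about 156° (2.73 rad), which fits the stop within measuring error. The torque rise is the stronger evidence.
- **Disagreement:** the handle met resistance at about 17° past -x, where I expected about 14°. I put this down to play, twist and yaw error.
- **Last picture:** the wrench lies flat across both bars, well within the width of the rest. The gripper is clear of everything and the bottle looks undisturbed; the dish and slide tray were outside that crop, but the arm never went near them.

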